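# Load a centrifuge rotor in balance

### The arm

A 6-joint arm with a two-finger parallel gripper is mounted at the origin on the work surface. World frame = base frame: x ahead of the robot, y to its left, z up, the work surface at z = 0. Lengths are in mm, angles in rad, forces in N, time in s.
With the tool pointing down it reaches from about 425 to 925 mm from the base axis. Payload 12.5 kg.
Tool frame: the origin (TCP) lies on the mounting face of the last link; the fingertips stand 173 mm ahead of it and the grasp point (between the pads) lies 155 mm ahead of it (bot.finger_overhang is the z of the fingertips in the tool frame, in mm); z points along the fingers, y is the line along which they close (so a half turn about z gives the same grasp; the last joint's range is limited). The gripper opens to 85 mm and grips with 20 to 120 N. Pads are 22 mm wide; open, the fingers measure 114 mm over their backs; the gripper's body (76 mm by 85 mm) begins 54 mm behind the grasp point. The pads swing forward as they close: fully open they stand 13 mm farther back than shut.
Start: joints at [-1.402, 0.491, 1.559, -0, 1.092, -0.106], TCP at [169.616, -601.544, 404.727] pointing down, gripper open.
Joint ranges: [-3.1, 3.1], [-0.84, 2.19], [0.05, 2.79], [-1.13, 4.28], [0.06, 2.93], [-2.69, 2.69]. Speed limits (rad/s): [2.22, 2.22, 2.79, 3.14, 3.14, 3.14].

### API

Orientations are given as a rotation vector (axis times angle).
In Python, from rig import telemetry, optics, ticket, bot gives the robot as it stands. The module is installed in compiled form; this text tells all that it offers.
- The arm moves only by the tool carry_out, never from a script. Its argument "moves" is a list that holds one entry, the list of rows, each a list of 7 numbers: the turn, a rotation vector about the tool's x, y, z normalised to -1 to 1, where 1 is 5 degrees, then the shift along the tool's x, y, z normalised to -1 to 1, where 1 is 0.025 m, then the opening, from 0 (shut) to 1 (fully open). In form: [[[wx, wy, wz, tx, ty, tz, hand], ...]]. A call has 1 to 20 rows; each row shifts and turns the commanded pose from where the row before left it, along the tool's axes as they then stand; what a row does not reach is not made up. A row lasts 1/8 s, in which the tool goes at most 62.5 mm and 10.7 degrees, less where a joint would pass 70% of its speed; a pose out of reach is approached as far as the arm can. A call with a number of a shift or a turn outside -1 to 1 is refused whole. A call with a gripper value outside its range is refused whole. The fingers move at their own pace and stop on an object; "newtons" is the grip in N (left out, the last holds). Time passes only in rows, so rows that do not move let the fingers close. It gives the time, the measured TCP pose, the force, the opening and the grip force at its end, in the units of the state.
- telemetry.get_state(): the state, without advancing time (a new reading comes with each control period).
- optics.read_camera(name): name is "scene" or "top" or "wrist"; returns a dict with "frame" (400x640x3 uint8, red, green, blue), "range_z" (400x640 float32, mm along the optical axis (not along the pixel's ray), 0 where there is no reading), "intrinsics" (3x3 intrinsics, pixels), "extrinsics" (4x4, takes a point from world to camera coordinates); the wrist camera has in their place "hand_eye" (4x4, takes a point from camera to tool coordinates, whose origin is the TCP and whose axes are the flange's). Camera axes: x right, y down, z forward; pixel columns grow to the right and rows downward; lengths in mm; the calibration is good to about 2 mm. A picture is of the moment at which its call begins: read the wrist's pose just before it.
- ticket.sign_off(): hands the job in; it is judged then, once.
The state is a dict: "clock": time; "q": joint angles; "qd": joint speeds; "effort": joint torques, N m; "eef_pos": TCP position; "ee_rot": TCP orientation; "ft_force": force on the tool from outside, world axes, zero at the start; "torque": the same for the moment, N m; "opening": finger opening in mm; "gripper_force": force on a finger pad.
Only numpy, scipy, OpenCV 4.12 (cv2) and the standard library are available. Lean on these libraries where they do the work, as an engineer would, in place of code of your own. Each camera call takes 0.05 s, during which the arm holds its last target. There are 200 camera calls.

### The job

Load the centrifuge rotor for a balanced spin: stand the two large and the two small round screw-capped bottles in its four buckets, one to a bucket and right down on its floor, so that the bottles of the same size are directly opposite each other across the hub. Keep the bottles upright all the way, and leave the square bottle and the open beaker standing where they are.

Things in the scene. Friction and masses are not known exactly. Their poses are not given: they have to be found in the camera images.
- large_1: Large round bottle, one of two alike: a plain upright cylinder 50 mm in diameter and 95 mm tall, white plastic with a blue screw cap of the same diameter on its top 18 mm; about 0.17 kg. Origin at the centre of its underside, z up. Loose, standing on the table at the start.
- large_2: Large round bottle, one of two alike: a plain upright cylinder 50 mm in diameter and 95 mm tall, white plastic with a blue screw cap of the same diameter on its top 18 mm; about 0.17 kg. Origin at the centre of its underside, z up. Loose, standing on the table at the start.
- small_1: Small round bottle, one of two alike: a plain upright cylinder 36 mm in diameter and 76 mm tall, white plastic with a blue screw cap of the same diameter on its top 18 mm; about 0.08 kg. Origin at the centre of its underside, z up. Loose, standing on the table at the start.
- small_2: Small round bottle, one of two alike: a plain upright cylinder 36 mm in diameter and 76 mm tall, white plastic with a blue screw cap of the same diameter on its top 18 mm; about 0.08 kg. Origin at the centre of its underside, z up. Loose, standing on the table at the start.
- bucket_a: One of the fixed rotor's four alike steel buckets, open upward: inner diameter 66 mm, outer 72, height 26. Origin at the centre of its underside, 6 mm above the table, z up; inner floor 5 mm and rim 26 mm above the origin. Buckets lie 88 mm from the rotor's centre, a quarter turn apart, in the order a, b, c, d: this one is opposite bucket_c. Hub and arms between them reach 38 mm above the table.
- bucket_b: One of the fixed rotor's four alike steel buckets, open upward: inner diameter 66 mm, outer 72, height 26. Origin at the centre of its underside, 6 mm above the table, z up; inner floor 5 mm and rim 26 mm above the origin. Buckets lie 88 mm from the rotor's centre, a quarter turn apart, in the order a, b, c, d: this one is opposite bucket_d. Hub and arms between them reach 38 mm above the table.
- bucket_c: One of the fixed rotor's four alike steel buckets, open upward: inner diameter 66 mm, outer 72, height 26. Origin at the centre of its underside, 6 mm above the table, z up; inner floor 5 mm and rim 26 mm above the origin. Buckets lie 88 mm from the rotor's centre, a quarter turn apart, in the order a, b, c, d: this one is opposite bucket_a. Hub and arms between them reach 38 mm above the table.
- bucket_d: One of the fixed rotor's four alike steel buckets, open upward: inner diameter 66 mm, outer 72, height 26. Origin at the centre of its underside, 6 mm above the table, z up; inner floor 5 mm and rim 26 mm above the origin. Buckets lie 88 mm from the rotor's centre, a quarter turn apart, in the order a, b, c, d: this one is opposite bucket_b. Hub and arms between them reach 38 mm above the table.
- square_bottle: Bystander: white square bottle, 46 x 46 mm and 66 mm tall to its shoulder, with a narrow round blue cap 34 mm in diameter, 86 mm tall in all. Origin at the centre of its underside. Loose; not to be moved.
- beaker: Bystander: open white plastic beaker, 58 mm across the rim, 70 mm tall, no cap. Origin at the centre of its underside. Loose; not to be moved.

How it is judged (in metres and radians):
At the end, for the whole second after the job is handed in: Large bottles in two opposite buckets (within 12 mm of the bucket's axis), small ones in the other two (within 19 mm), each down on the floor (within 5 mm), tilt under 0.1 rad, at rest (0.02 m/s); square bottle and beaker upright (0.1 rad), within 25 mm of their start (((horizontal distance between large_1 and bucket_a below 0.012 m and z of large_1 in the frame of bucket_a below 0.01 m) or (horizontal distance between large_1 and bucket_b below 0.012 m and z of large_1 in the frame of bucket_b below 0.01 m) or (horizontal distance between large_1 and bucket_c below 0.012 m and z of large_1 in the frame of bucket_c below 0.01 m) or (horizontal distance between large_1 and bucket_d below 0.012 m and z of large_1 in the frame of bucket_d below 0.01 m)) and ((horizontal distance between large_2 and bucket_a below 0.012 m and z of large_2 in the frame of bucket_a below 0.01 m) or (horizontal distance between large_2 and bucket_b below 0.012 m and z of large_2 in the frame of bucket_b below 0.01 m) or (horizontal distance between large_2 and bucket_c below 0.012 m and z of large_2 in the frame of bucket_c below 0.01 m) or (horizontal distance between large_2 and bucket_d below 0.012 m and z of large_2 in the frame of bucket_d below 0.01 m)) and ((horizontal distance between small_1 and bucket_a below 0.019 m and z of small_1 in the frame of bucket_a below 0.01 m) or (horizontal distance between small_1 and bucket_b below 0.019 m and z of small_1 in the frame of bucket_b below 0.01 m) or (horizontal distance between small_1 and bucket_c below 0.019 m and z of small_1 in the frame of bucket_c below 0.01 m) or (horizontal distance between small_1 and bucket_d below 0.019 m and z of small_1 in the frame of bucket_d below 0.01 m)) and ((horizontal distance between small_2 and bucket_a below 0.019 m and z of small_2 in the frame of bucket_a below 0.01 m) or (horizontal distance between small_2 and bucket_b below 0.019 m and z of small_2 in the frame of bucket_b below 0.01 m) or (horizontal distance between small_2 and bucket_c below 0.019 m and z of small_2 in the frame of bucket_c below 0.01 m) or (horizontal distance between small_2 and bucket_d below 0.019 m and z of small_2 in the frame of bucket_d below 0.01 m)) and horizontal distance between large_1 and large_2 above 0.15 m and angle between each of large_1, large_2, small_1, small_2, square_bottle, beaker's own z axis and vertical below 0.1 rad and linear speed of each of large_1, large_2, small_1, small_2, square_bottle, beaker below 0.02 m/s and distance of each of square_bottle, beaker from where it was at the start of the episode below 0.025 m); the robot touches nothing.
It fails at once if the square bottle is moved by more than 25 mm or tipped by more than 0.5 rad (distance of square_bottle from where it was at the start of the episode above 0.025 m or angle between square_bottle's own z axis and vertical above 0.5 rad).
It fails at once if the beaker is moved by more than 25 mm or tipped by more than 0.5 rad (distance of beaker from where it was at the start of the episode above 0.025 m or angle between beaker's own z axis and vertical above 0.5 rad).
It fails at once if a round bottle is tipped by more than 0.5 rad (angle between any of large_1, large_2, small_1, small_2's own z axis and vertical above 0.5 rad).
It also fails if it takes over 112 s, if anything falls off the work surface, if the arm or the gripper's body presses on something with over 40 N, if the wrist force passes 120 N, or if a joint passes its speed limit or range.

## Working session

There is one attempt and no reset: what is moved stays moved. The work goes in short steps, Python scripts to look and compute and a tool call to move; the robot and the scene stay as the last step left them, time stands still between calls to the robot, and variables do not carry over. Pictures are saved under pics/ and viewed, at most 14 in all, crops included, and the job is handed in when it is done.

Besides the shell and the picture viewer there is one more tool, called after ">>>" as name(argument=value, ...), one argument or row to a line, values as JSON. carry_out: Moves the arm, as the interface text tells. Scaled input: -1 to 1 covers 0.025 m each way for a shift and 5 degrees each way for a turn. Its arguments: {"type":"object","properties":{"moves":{"type":"array","items":{"type":"array","items":{"type":"array","items":{"type":"number","minimum":-1,"maximum":1}}}},"newtons":{"type":"number"}},"required":["moves"]}

```bash
mkdir -p pics
cat > h.py <<'E'
import numpy as np,cv2
from rig import telemetry,optics,ticket,bot
def cloud(d,T=None):
    Z=d['range_z'].astype(float);K=d['intrinsics'];v,u=np.indices(Z.shape)
    P=np.stack([(u-K[0,2])/K[0,0]*Z,(v-K[1,2])/K[1,1]*Z,Z,np.ones_like(Z)],-1)
    M=np.linalg.inv(d['extrinsics']) if T is None else T
    W=(P@M.T)[...,:3];W[Z<=0]=np.nan
    return W
def save(d,n): cv2.imwrite(f'pics/{n}.png',cv2.cvtColor(d['frame'],cv2.COLOR_RGB2BGR))
E
python3 - <<'E'
from h import *
for n in('top','scene'):
    d=optics.read_camera(n);save(d,n);W=cloud(d);np.save(n+'.npy',W)
    f=d['frame'].astype(int)
    if 1:
        b=((f[...,2]-f[...,0]>50)&(W[...,2]>40)).astype(np.uint8)
        k,L,st,c=cv2.connectedComponentsWithStats(b)
        for i in range(1,k):
            if st[i,4]>30:
                w=W[L==i];w=w[~np.isnan(w[:,0])];z=np.percentile(w[:,2],90);t=w[w[:,2]>z-6]
                mn,mx=np.percentile(t,1,axis=0),np.percentile(t,99,axis=0)
                print(n,c[i].round(),st[i,4],'z',z.round(),'ctr',((mn+mx)/2).round(1),'size',(mx-mn).round())
print(telemetry.get_state())
E
```

```text
top [442. 141.] 398 z 96.0 ctr [ 663.4 -205.4   93.8] size [44. 45.  6.]
top [389. 181.] 412 z 96.0 ctr [575.4 -95.8  93.8] size [46. 46.  6.]
top [434. 202.] 205 z 76.0 ctr [ 536.8 -194.3   74.5] size [32. 32.  6.]
top [508. 233.] 192 z 86.0 ctr [ 473.7 -342.8   84.7] size [29. 30.  6.]
top [380. 242.] 209 z 77.0 ctr [449.3 -80.5  74.9] size [31. 33.  7.]
scene [260. 198.] 183 z 78.0 ctr [448.8 -82.7  76.4] size [34. 32.  6.]
scene [285. 241.] 441 z 97.0 ctr [575.3 -98.3  95.5] size [46. 46.  5.]
scene [234. 256.] 230 z 78.0 ctr [ 536.6 -196.2   76.2] size [33. 32.  6.]
scene [150. 271.] 216 z 89.0 ctr [ 473.3 -345.1   86.8] size [30. 30.  5.]
scene [261. 308.] 576 z 97.0 ctr [ 663.3 -207.3   95.6] size [46. 45.  6.]
{'clock': 0.1, 'q': array([-1.40162966e+00,  4.91471361e-01,  1.55938703e+00, -3.80857640e-05,
        1.09170482e+00, -1.05587270e-01]), 'qd': array([ 0.00086279, -0.00106656, -0.00109939, -0.00161834, -0.00091364,
        0.00248606]), 'effort': array([ 2.42270442e-03, -6.19448662e+01, -2.62025803e+01, -1.46389748e-04,
        2.95468351e-03,  1.19917414e-05]), 'eef_pos': array([ 169.59013981, -601.51751709,  404.20395311]), 'ee_rot': array([-3.11103086e+00, -4.30120895e-01,  1.01474341e-04]), 'ft_force': array([-0.87534393, -0.65776924, -0.06673306]), 'torque': array([-0.03043833, -0.04927186,  0.03782469]), 'gripper_force': 0.0, 'opening': 85.63474926251885}
```

View pics/top.png

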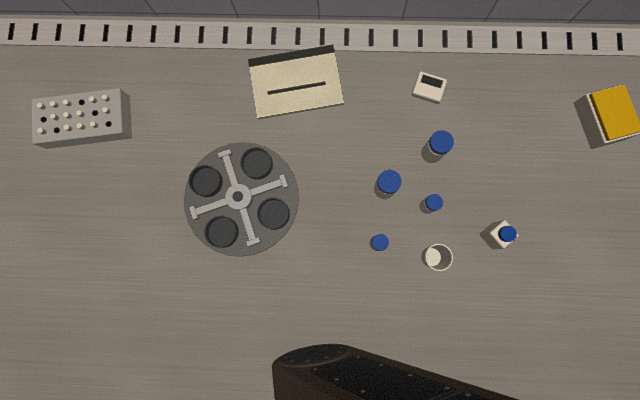

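View pics/scene.png

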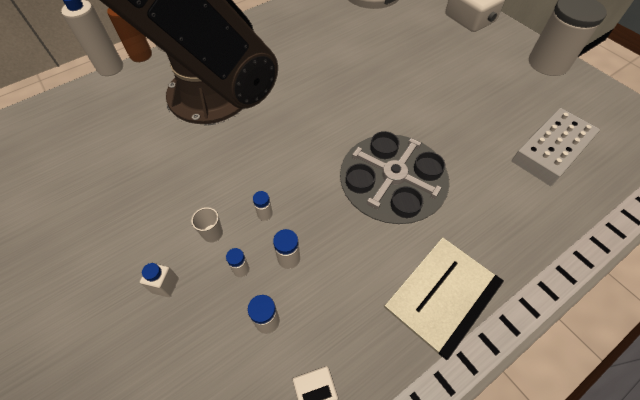

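The top view shows the rotor hub at (238,196), with buckets at (257,163), (206,181), (222,232) and (274,214). The caps are at (442,141) and (389,181) for the large bottles, and (434,202) and (380,242) for the small ones. The beaker is at (439,257) and the square bottle at (505,235). The scene view agrees.

Run:
```python
from h import *
from scipy.optimize import least_squares
for n in('top','scene'):
    W=np.load(n+'.npy')
    # rotor: points z 28-34 = bucket rims ; hub/arms 35-40
    c0=np.array([600.,250.])
    if n=='top':
        print('hub',W[196,238],'bk',[W[v,u].round() for u,v in((257,163),(206,181),(222,232),(274,214))])
        print('beaker',W[257,439],W[257,428])
    else: print('hub',W[168,396],'bk',[W[v,u].round() for u,v in((385,145),(429,165),(360,178),(406,202))])
    h=W[196,238,:2] if n=='top' else W[168,396,:2]
    m=(np.hypot(*(W[...,:2]-h).transpose(2,0,1))<135)
    p=W[m];print(np.histogram(p[:,2],bins=range(-4,46,3)))
    arms=p[(p[:,2]>35)&(p[:,2]<42)]
    rim=p[(p[:,2]>28)&(p[:,2]<35)]; print(len(arms),len(rim))
    def f(x):
        a=x[2]+np.arange(4)*np.pi/2
        C=x[:2]+88*np.c_[np.cos(a),np.sin(a)]
        return np.abs(np.linalg.norm(rim[:,None,:2]-C,axis=2)-34.5).min(1)
    best=min((least_squares(f,[*h,a],loss='soft_l1') for a in np.arange(0,1.6,.2)),key=lambda r:r.cost)
    x=best.x;a=x[2]+np.arange(4)*np.pi/2
    print('fit',x,np.median(best.fun),(x[:2]+88*np.c_[np.cos(a),np.sin(a)]).round(1))
    p=W[(W[...,2]>60)&(W[...,2]<75)&(np.hypot(W[...,0]-440,W[...,1]+205)<60)]
    print('beaker',np.nanmin(p,0),np.nanmax(p,0)) if len(p) else 0
```

```text
hub [543.97918765 235.86746696  34.01904352] bk [array([627., 203.,   8.]), array([581., 320.,  10.]), array([463., 274.,  12.]), array([508., 156.,  12.])]
beaker [ 420.53496094 -221.81881573    2.59471163] [ 419.82041832 -197.47033141    0.6174835 ]
(array([  46,  134, 1876, 2899, 1599,  919,  150,  158,  183,  734,  750,
        635,  195,   45,   33,    0]), array([-4, -1,  2,  5,  8, 11, 14, 17, 20, 23, 26, 29, 32, 35, 38, 41, 44]))
78 1061
fit [544.11977295 237.0391624    1.15208364] 1.7474530147018115 [[579.9 317.4]
 [463.7 272.8]
 [508.3 156.6]
 [624.5 201.3]]
beaker [ 393.34488238 -232.13785203   60.10266923] [ 447.93295754 -175.91636442   71.47217098]
hub [544.57396349 234.98888766  38.27786959] bk [array([461., 277.,  13.]), array([573., 326.,  10.]), array([503., 160.,  12.]), array([621., 204.,  12.])]
(array([  33,  119,  472, 2290, 1003,  956,  285,  270,  253,  494,  726,
        584,  265,   38,   38,    1]), array([-4, -1,  2,  5,  8, 11, 14, 17, 20, 23, 26, 29, 32, 35, 38, 41, 44]))
77 1063
fit [ 5.43528246e+02  2.35528233e+02 -4.17474413e-01] 2.2597242262208255 [[624.  199.8]
 [579.2 316. ]
 [463.1 271.2]
 [507.8 155.1]]
beaker [ 391.70236895 -234.09167147   60.01371203] [ 449.53331406 -177.88707402   72.98574733]
```

>>> carry_out(
  moves=[
    [[0,0,0.787,0,0,0,1],[0,0,0.787,0,0,0,1],[0,0,0.787,0,0,0,1],[0,0,0.787,0,0,0,1],[0,0,0,1,-0.8,0,1],[0,0,0,1,-0.8,0,1],[0,0,0,1,-0.8,0,1],[0,0,0,1,-0.8,0,1],[0,0,0,1,-0.8,0,1],[0,0,0,1,-0.8,0,1],[0,0,0,1,-0.8,0,1],[0,0,0,1,-0.8,0,1],[0,0,0,1,-0.8,0,1],[0,0,0,1,-0.8,0,1],[0,0,0,1,-0.8,0,1],[0,0,0,1,-0.8,0,1],[0,0,0,1,-0.8,0,1],[0,0,0,1,-0.8,0,1],[0,0,0,1,-0.8,0,1],[0,0,0,1,-0.8,0,1]],
  ],
)

```text
clock: 2.6
eef_pos: [570.4, -280.8, 404.3]
ee_rot: [-3.141, -0.0, 0.001]
ft_force: [1.3, 0.2, -0.3]
opening: 85.6
gripper_force: 0.0
```

>>> carry_out(
  moves=[
    [[0,0,0,0.926,-0.748,0,1],[0,0,0,0.926,-0.748,0,1],[0,0,0,0.926,-0.748,0,1],[0,0,0,0.926,-0.748,0,1],[0,0,0,0,0,0.8,1],[0,0,0,0,0,0.8,1],[0,0,0,0,0,0.8,1]],
  ],
)

```text
clock: 3.48
eef_pos: [662.2, -206.5, 343.6]
ee_rot: [-3.141, -0.001, 0.001]
ft_force: [-0.2, -0.7, 0.3]
opening: 85.5
gripper_force: 0.0
```

Run:
```python
from h import *
from scipy.spatial.transform import Rotation as R
s=telemetry.get_state();d=optics.read_camera('wrist');save(d,'w1')
T=np.eye(4);T[:3,:3]=R.from_rotvec(s['ee_rot']).as_matrix();T[:3,3]=s['eef_pos']
W=cloud(d,T@d['hand_eye']);f=d['frame'].astype(int)
b=((f[...,2]-f[...,0]>50)&(W[...,2]>40)).astype(np.uint8)
k,L,st,c=cv2.connectedComponentsWithStats(b)
for i in range(1,k):
    if st[i,4]>100:
        w=W[L==i];z=np.nanpercentile(w[:,2],90);t=w[w[:,2]>z-6]
        mn,mx=np.nanpercentile(t,1,axis=0),np.nanpercentile(t,99,axis=0)
        print(c[i].round(),z.round(),((mn+mx)/2).round(1),(mx-mn).round())
print(s['eef_pos'],s['ee_rot'])
```

```text
[314. 211.] 95.0 [ 662.6 -207.1   93.5] [46. 45.  4.]
[157. 301.] 95.0 [ 624.1 -114.1  156.1] [ 96.  79. 132.]
[302. 337.] 76.0 [ 536.1 -196.    73.3] [34. 32.  6.]
[ 662.19998144 -206.52746529  343.57927596] [-3.14134865e+00 -5.21768936e-04  1.12927083e-03]
```

View pics/w1.png

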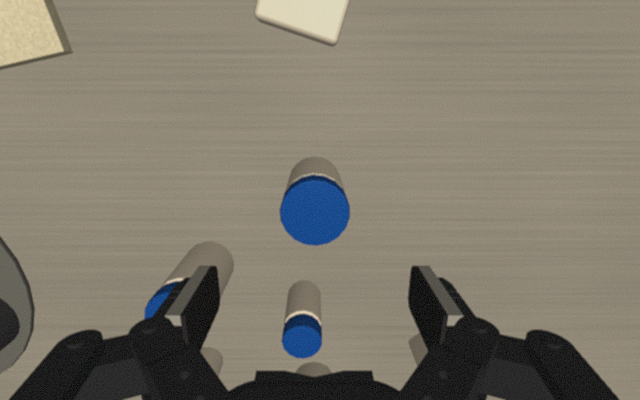

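The wrist view has large_1's cap at (315,211), centred between the open fingers. That puts it at (662.6, -207.1), in line with the fixed cameras.

>>> carry_out(
  moves=[
    [[0,0,0,0,0,0.933,1],[0,0,0,0,0,0.933,1],[0,0,0,0,0,0.933,1],[0,0,0,0,0,0.933,1],[0,0,0,0,0,0.933,1],[0,0,0,0,0,0,1],[0,0,0,0,0,0,0.3],[0,0,0,0,0,0,0.3],[0,0,0,0,0,0,0.3],[0,0,0,0,0,0,0.3],[0,0,0,0,0,0,0.3],[0,0,0,0,0,0,0.3]],
  ],
  newtons=40,
)

```text
clock: 5.03
eef_pos: [662.4, -206.8, 229.5]
ee_rot: [3.141, 0.0, 0.003]
ft_force: [-1.3, -0.9, 6.8]
opening: 49.2
gripper_force: 41.5
```

>>> carry_out(
  moves=[
    [[0,0,0,0,0,-0.6,0.3],[0,0,0,0,0,-1,0.3],[0,0,0,0,0,-1,0.3],[0,0,0,0,0,-1,0.3],[0,0,0,0,0,-1,0.3],[0,0,0,-0.1,-0.5,-0.2,0.3],[0,0,0,-0.1,-0.95,0,0.3],[0,0,0,-0.1,-0.95,0,0.3],[0,0,0,-0.1,-0.95,0,0.3],[0,0,0,-0.1,-0.95,0,0.3],[0,0,0,-0.1,-0.95,0,0.3],[0,0,0,-0.1,-0.95,0,0.3],[0,0,0,-0.1,-0.95,0,0.3],[0,0,0,-0.1,-0.95,0,0.3],[0,0,0,-0.1,-0.95,0,0.3],[0,0,0,-0.1,-0.95,0,0.3],[0,0,0,-0.1,-0.95,0,0.3],[0,0,0,-0.1,-0.95,0,0.3],[0,0,0,-0.1,-0.95,0,0.3],[0,0,0,-0.1,-0.95,0,0.3]],
  ],
)

```text
clock: 7.52
eef_pos: [624.4, 139.9, 348.0]
ee_rot: [3.141, 0.0, 0.0]
ft_force: [0.5, -0.4, -2.0]
opening: 49.0
gripper_force: 41.9
```

>>> carry_out(
  moves=[
    [[0,0,0,0,-0.9,0,0.3],[0,0,0,0,-0.9,0,0.3],[0,0,0,0,-0.6,0,0.3],[0,0,0,0,0,0,0.3]],
  ],
)

```text
clock: 8.02
eef_pos: [624.6, 199.3, 347.9]
ee_rot: [3.141, 0.002, -0.0]
ft_force: [-0.2, -0.5, -2.3]
opening: 49.0
gripper_force: 41.9
```

Run:
```python
from h import *
from scipy.spatial.transform import Rotation as R
s=telemetry.get_state();d=optics.read_camera('wrist');save(d,'w2')
T=np.eye(4);T[:3,:3]=R.from_rotvec(s['ee_rot']).as_matrix();T[:3,3]=s['eef_pos']
W=cloud(d,T@d['hand_eye']);np.save('w2.npy',W)
print(s['eef_pos'])
r=W[(W[...,2]>27)&(W[...,2]<36)]
for c in((624,200.5),(579.5,317),(508,156),(463.5,272)):
    q=r[:,:2]-c;q=q[(np.hypot(*q.T)<42)&(np.hypot(*q.T)>28)]
    if len(q)<50: continue
    A=np.c_[2*q,np.ones(len(q))];x=np.linalg.lstsq(A,(q**2).sum(1),rcond=None)[0]
    print(c,len(q),x[:2].round(1),np.sqrt(x[2]+x[:2]@x[:2]).round(1))
```

```text
[624.57135169 199.30278806 347.88500543]
(624, 200.5) 580 [-0.9  0.3] 34.0
(579.5, 317) 957 [-1.2 -0.7] 34.2
(463.5, 272) 86 [-21.6 -11.2] 12.1
```

View pics/w2.png

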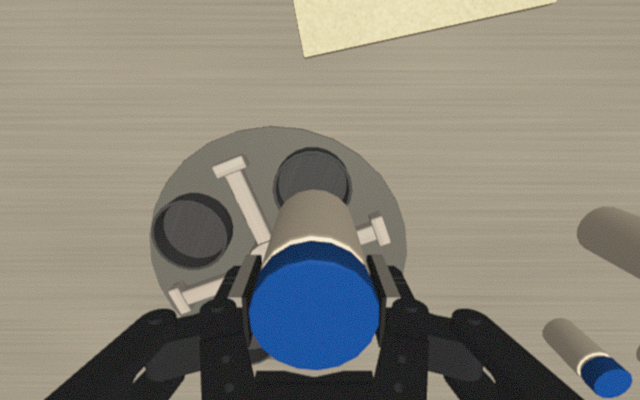

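Large_1 is gripped upright, with bucket A's rim visible at (313,180) beneath it. The fitted rim centre is within 1.5 mm of the target.

>>> carry_out(
  moves=[
    [[0,0,0,-0.04,-0.05,0.9,0.3],[0,0,0,0,0,0.9,0.3],[0,0,0,0,0,0.9,0.3],[0,0,0,0,0,0.9,0.3],[0,0,0,0,0,0.4,0.3],[0,0,0,0,0,0.2,0.3],[0,0,0,0,0,0,0.3]],
  ],
)

```text
clock: 8.95
eef_pos: [623.8, 199.4, 243.4]
ee_rot: [3.142, -0.0, 0.001]
ft_force: [-0.4, -0.7, -2.9]
opening: 49.1
gripper_force: 41.9
```

>>> carry_out(
  moves=[
    [[0,0,0,0,-0.04,0.06,0.3],[0,0,0,0,0,0.06,0.3],[0,0,0,0,0,0,0.3]],
  ],
)

```text
clock: 9.32
eef_pos: [623.7, 200.7, 240.5]
ee_rot: [-3.141, -0.0, -0.001]
ft_force: [-0.4, 0.6, 1.6]
opening: 49.0
gripper_force: 42.2
```

>>> carry_out(
  moves=[
    [[0,0,0,0,0,0,0.8],[0,0,0,0,0,0,1],[0,0,0,0,0,0,1],[0,0,0,0,0,0,1],[0,0,0,0,0,-0.8,1],[0,0,0,0,0,-1,1],[0,0,0,0,0,-1,1],[0,0,0,0,0,-1,1],[0,0,0,-0.162,0.99,0,1],[0,0,0,-0.162,0.99,0,1],[0,0,0,-0.162,0.99,0,1],[0,0,0,-0.162,0.99,0,1],[0,0,0,-0.162,0.99,0,1],[0,0,0,-0.162,0.99,0,1],[0,0,0,-0.162,0.99,0,1],[0,0,0,-0.162,0.99,0,1],[0,0,0,-0.162,0.99,0,1],[0,0,0,-0.162,0.99,0,1],[0,0,0,-0.162,0.99,0,1],[0,0,0,-0.162,0.99,0,1]],
  ],
)

```text
clock: 11.82
eef_pos: [574.0, -98.6, 334.3]
ee_rot: [-3.141, 0.002, 0.003]
ft_force: [-0.1, 0.7, 0.0]
opening: 85.4
gripper_force: 0.0
```

>>> carry_out(
  moves=[
    [[0,0,0,0.04,-0.04,0.85,1],[0,0,0,0,0,0.85,1],[0,0,0,0,0,0.85,1],[0,0,0,0,0,0.85,1],[0,0,0,0,0,0.85,1],[0,0,0,0,0,0,1],[0,0,0,0,0,0,0.3],[0,0,0,0,0,0,0.3],[0,0,0,0,0,0,0.3],[0,0,0,0,0,0,0.3],[0,0,0,0,0,0,0.3]],
  ],
)

```text
clock: 13.2
eef_pos: [576.2, -95.7, 229.8]
ee_rot: [3.141, 0.001, 0.002]
ft_force: [-0.9, -2.4, 6.3]
opening: 49.4
gripper_force: 41.0
```

>>> carry_out(
  moves=[
    [[0,0,0,0,0,-0.6,0.3],[0,0,0,0,0,-1,0.3],[0,0,0,0,0,-1,0.3],[0,0,0,0,0,-1,0.3],[0,0,0,0,0,-1,0.3],[0,0,0,-0.3,-0.5,-0.2,0.3],[0,0,0,-0.3,-0.95,0,0.3],[0,0,0,-0.3,-0.95,0,0.3],[0,0,0,-0.3,-0.95,0,0.3],[0,0,0,-0.3,-0.95,0,0.3],[0,0,0,-0.3,-0.95,0,0.3],[0,0,0,-0.3,-0.95,0,0.3],[0,0,0,-0.3,-0.95,0,0.3],[0,0,0,-0.3,-0.95,0,0.3],[0,0,0,-0.3,-0.95,0,0.3],[0,0,0,-0.3,-0.95,0,0.3],[0,0,0,-0.3,-0.95,0,0.3],[0,0,0,-0.3,-0.95,0,0.3],[0,0,0,-0.3,-0.95,0,0.3],[0,0,0,-0.3,-0.7,0,0.3]],
  ],
)

```text
clock: 15.7
eef_pos: [462.3, 244.4, 348.4]
ee_rot: [3.141, 0.001, -0.002]
ft_force: [0.9, -1.0, -1.0]
opening: 49.2
gripper_force: 41.6
```

>>> carry_out(
  moves=[
    [[0,0,0,0.03,-0.6,0,0.3],[0,0,0,0,-0.46,0,0.3],[0,0,0,0,0,0,0.3],[0,0,0,0,0,0.9,0.3],[0,0,0,0,0,0.9,0.3],[0,0,0,0,0,0.9,0.3],[0,0,0,0,0,0.9,0.3],[0,0,0,0,0,0.4,0.3],[0,0,0,0,0,0.2,0.3],[0,0,0,0,0,0,0.3]],
  ],
)

```text
clock: 16.95
eef_pos: [464.4, 269.7, 244.0]
ee_rot: [3.142, -0.0, 0.0]
ft_force: [-0.6, 0.3, -1.5]
opening: 49.1
gripper_force: 41.6
```

>>> carry_out(
  moves=[
    [[0,0,0,-0.04,-0.07,0.06,0.3],[0,0,0,0,0,0.06,0.3],[0,0,0,0,0,0.02,0.3],[0,0,0,0,0,0,0.3]],
  ],
)

```text
clock: 17.45
eef_pos: [463.4, 271.6, 240.8]
ee_rot: [-3.141, -0.0, -0.001]
ft_force: [-1.0, -0.2, 4.5]
opening: 49.5
gripper_force: 42.1
```

>>> carry_out(
  moves=[
    [[0,0,0,0,0,0,0.8],[0,0,0,0,0,0,1],[0,0,0,0,0,0,1],[0,0,0,0,0,0,1],[0,0,0,0,0,-0.8,1],[0,0,0,0,0,-1,1],[0,0,0,0,0,-1,1],[0,0,0,0,0,-1,1],[0,0,0,0.15,1,0,1],[0,0,0,0.15,1,0,1],[0,0,0,0.15,1,0,1],[0,0,0,0.15,1,0,1],[0,0,0,0.15,1,0,1],[0,0,0,0.15,1,0,1],[0,0,0,0.15,1,0,1],[0,0,0,0.15,1,0,1],[0,0,0,0.15,1,0,1],[0,0,0,0.15,1,0,1],[0,0,0,0.15,1,0,1],[0,0,0,0.15,1,0,1]],
  ],
)

```text
clock: 19.95
eef_pos: [508.4, -29.3, 335.3]
ee_rot: [3.142, 0.0, 0.0]
ft_force: [0.0, -0.3, -0.8]
opening: 85.7
gripper_force: 0.0
```

>>> carry_out(
  moves=[
    [[0,0,0,0.16,0.945,0,1],[0,0,0,0.16,0.945,0,1],[0,0,0,0.16,0.945,0,1],[0,0,0,0.16,0.945,0,1],[0,0,0,0.16,0.945,0,1],[0,0,0,0.16,0.945,0,1],[0,0,0,0.16,0.945,0,1],[0,0,0,0,0,0,1],[0,0,0,0,0,0.98,1],[0,0,0,0,0,0.98,1]],
  ],
)

```text
clock: 21.2
eef_pos: [536.2, -193.4, 285.9]
ee_rot: [3.141, 0.0, 0.001]
ft_force: [0.2, -0.1, -1.2]
opening: 85.1
gripper_force: 0.0
```

>>> carry_out(
  moves=[
    [[0,0,0,0.02,0.08,0.97,1],[0,0,0,0,0,0.97,1],[0,0,0,0,0,0.97,1],[0,0,0,0,0,0,1],[0,0,0,0,0,0,0.1],[0,0,0,0,0,0,0.1],[0,0,0,0,0,0,0.1],[0,0,0,0,0,0,0.1],[0,0,0,0,0,0,0.1],[0,0,0,0,0,0,0.1],[0,0,0,0,0,0,0.1]],
  ],
  newtons=35,
)

```text
clock: 22.58
eef_pos: [537.0, -195.8, 214.5]
ee_rot: [3.141, 0.0, 0.002]
ft_force: [-1.0, 0.2, 5.4]
opening: 35.3
gripper_force: 34.5
```

>>> carry_out(
  moves=[
    [[0,0,0,0,0,-0.7,0.1],[0,0,0,0,0,-1,0.1],[0,0,0,0,0,-1,0.1],[0,0,0,0,0,-1,0.1],[0,0,0,0,0,-1,0.1],[0,0,0,0.08,-0.5,-0.5,0.1],[0,0,0,0.08,-0.97,0,0.1],[0,0,0,0.08,-0.97,0,0.1],[0,0,0,0.08,-0.97,0,0.1],[0,0,0,0.08,-0.97,0,0.1],[0,0,0,0.08,-0.97,0,0.1],[0,0,0,0.08,-0.97,0,0.1],[0,0,0,0.08,-0.97,0,0.1],[0,0,0,0.08,-0.97,0,0.1],[0,0,0,0.08,-0.97,0,0.1],[0,0,0,0.08,-0.97,0,0.1],[0,0,0,0.08,-0.97,0,0.1],[0,0,0,0.08,-0.97,0,0.1],[0,0,0,0.08,-0.97,0,0.1],[0,0,0,0.08,-0.97,0,0.1]],
  ],
)

```text
clock: 25.08
eef_pos: [566.3, 157.6, 343.7]
ee_rot: [3.141, 0.001, -0.001]
ft_force: [0.2, -0.6, -1.9]
opening: 35.1
gripper_force: 35.1
```

>>> carry_out(
  moves=[
    [[0,0,0,0.07,-0.9,0,0.1],[0,0,0,0.07,-0.9,0,0.1],[0,0,0,0.07,-0.9,0,0.1],[0,0,0,0.07,-0.9,0,0.1],[0,0,0,0.07,-0.9,0,0.1],[0,0,0,0.07,-0.9,0,0.1],[0,0,0,0.07,-0.9,0,0.1],[0,0,0,0,0,0,0.1],[0,0,0,0,0,0.8,0.1],[0,0,0,0,0,0.8,0.1]],
  ],
)

```text
clock: 26.32
eef_pos: [579.1, 313.4, 303.2]
ee_rot: [3.141, -0.0, 0.001]
ft_force: [0.1, -0.2, -1.9]
opening: 35.3
gripper_force: 35.1
```

>>> carry_out(
  moves=[
    [[0,0,0,0,-0.1,0.9,0.1],[0,0,0,0,0,0.9,0.1],[0,0,0,0,0,0.8,0.1],[0,0,0,0,0,0.3,0.1],[0,0,0,0,0,0.06,0.1],[0,0,0,0,0,0,0.1]],
  ],
)

```text
clock: 27.08
eef_pos: [579.2, 316.2, 230.1]
ee_rot: [-3.141, 0.0, -0.001]
ft_force: [-0.1, -0.2, -1.0]
opening: 35.2
gripper_force: 35.1
```

>>> carry_out(
  moves=[
    [[0,0,0,0,0,0.06,0.1],[0,0,0,0,0,0.06,0.1],[0,0,0,0,0,0.06,0.1],[0,0,0,0,0,0,0.1]],
  ],
)

```text
clock: 27.58
eef_pos: [579.1, 316.2, 225.6]
ee_rot: [-3.141, -0.0, -0.001]
ft_force: [-1.1, -0.4, 4.9]
opening: 34.6
gripper_force: 35.3
```

>>> carry_out(
  moves=[
    [[0,0,0,0,0,0,0.8],[0,0,0,0,0,0,1],[0,0,0,0,0,0,1],[0,0,0,0,0,0,1],[0,0,0,0,0,-0.8,1],[0,0,0,0,0,-1,1],[0,0,0,0,0,-1,1],[0,0,0,0,0,-1,1],[0,0,0,0,0,-0.8,1],[0,0,0,-0.3,1,0,1],[0,0,0,-0.3,1,0,1],[0,0,0,-0.3,1,0,1],[0,0,0,-0.3,1,0,1],[0,0,0,-0.3,1,0,1],[0,0,0,-0.3,1,0,1],[0,0,0,-0.3,1,0,1],[0,0,0,-0.3,1,0,1],[0,0,0,-0.3,1,0,1],[0,0,0,-0.3,1,0,1],[0,0,0,-0.3,1,0,1]],
  ],
)

```text
clock: 30.08
eef_pos: [496.2, 40.4, 341.4]
ee_rot: [3.141, 0.0, 0.003]
ft_force: [0.0, -0.4, 0.3]
opening: 85.6
gripper_force: 0.0
```

>>> carry_out(
  moves=[
    [[0,0,0,-0.31,0.81,0,1],[0,0,0,-0.31,0.81,0,1],[0,0,0,-0.31,0.81,0,1],[0,0,0,-0.31,0.81,0,1],[0,0,0,-0.31,0.81,0,1],[0,0,0,-0.31,0.81,0,1],[0,0,0,0,0,0,1],[0,0,0,0,0,1,1],[0,0,0,0,0,1,1]],
  ],
)

```text
clock: 31.2
eef_pos: [450.3, -79.8, 290.4]
ee_rot: [3.141, 0.0, 0.003]
ft_force: [0.2, 0.4, -0.8]
opening: 85.5
gripper_force: 0.0
```

>>> carry_out(
  moves=[
    [[0,0,0,-0.05,0.08,0.8,1],[0,0,0,0,0,0.8,1],[0,0,0,0,0,0.8,1],[0,0,0,0,0,0.65,1],[0,0,0,0,0,0,1],[0,0,0,0,0,0,0.1],[0,0,0,0,0,0,0.1],[0,0,0,0,0,0,0.1],[0,0,0,0,0,0,0.1],[0,0,0,0,0,0,0.1],[0,0,0,0,0,0,0.1],[0,0,0,0,0,0,0.1]],
  ],
)

```text
clock: 32.7
eef_pos: [448.9, -82.4, 214.4]
ee_rot: [3.141, -0.0, 0.002]
ft_force: [0.1, 0.7, 6.7]
opening: 35.1
gripper_force: 34.2
```

>>> carry_out(
  moves=[
    [[0,0,0,0,0,-0.7,0.1],[0,0,0,0,0,-1,0.1],[0,0,0,0,0,-1,0.1],[0,0,0,0,0,-1,0.1],[0,0,0,0,0,-1,0.1],[0,0,0,0.234,-0.6,-0.2,0.1],[0,0,0,0.234,-0.98,0,0.1],[0,0,0,0.234,-0.98,0,0.1],[0,0,0,0.234,-0.98,0,0.1],[0,0,0,0.234,-0.98,0,0.1],[0,0,0,0.234,-0.98,0,0.1],[0,0,0,0.234,-0.98,0,0.1],[0,0,0,0.234,-0.98,0,0.1],[0,0,0,0.234,-0.98,0,0.1],[0,0,0,0.234,-0.98,0,0.1],[0,0,0,0,0,0,0.1],[0,0,0,0,0,0.8,0.1],[0,0,0,0,0,0.8,0.1]],
  ],
)

```text
clock: 34.95
eef_pos: [506.9, 153.1, 295.4]
ee_rot: [3.141, 0.0, -0.001]
ft_force: [0.7, 0.5, -0.6]
opening: 34.7
gripper_force: 35.1
```

>>> carry_out(
  moves=[
    [[0,0,0,0.02,-0.1,0.8,0.1],[0,0,0,0,0,0.8,0.1],[0,0,0,0,0,0.7,0.1],[0,0,0,0,0,0.3,0.1],[0,0,0,0,0,0,0.1]],
  ],
)

```text
clock: 35.58
eef_pos: [507.7, 155.5, 230.9]
ee_rot: [3.141, -0.0, -0.002]
ft_force: [1.0, -0.4, -0.4]
opening: 35.2
gripper_force: 35.1
```

>>> carry_out(
  moves=[
    [[0,0,0,0,0,0.07,0.1],[0,0,0,0,0,0.07,0.1],[0,0,0,0,0,0.07,0.1],[0,0,0,0,0,0,0.1]],
  ],
)

```text
clock: 36.08
eef_pos: [507.8, 155.6, 226.0]
ee_rot: [3.142, 0.0, 0.0]
ft_force: [0.4, 0.0, -0.4]
opening: 34.8
gripper_force: 35.1
```

>>> carry_out(
  moves=[
    [[0,0,0,0,0,0.04,0.1],[0,0,0,0,0,0,0.1]],
  ],
)

```text
clock: 36.33
eef_pos: [507.8, 155.7, 225.5]
ee_rot: [3.142, 0.0, 0.001]
ft_force: [-0.7, -0.3, 6.2]
opening: 35.3
gripper_force: 35.7
```

Contact with the floor. I'll release, raise the arm and back away, then check.

>>> carry_out(
  moves=[
    [[0,0,0,0,0,0,0.8],[0,0,0,0,0,0,1],[0,0,0,0,0,0,1],[0,0,0,0,0,0,1],[0,0,0,0,0,-0.8,1],[0,0,0,0,0,-1,1],[0,0,0,0,0,-1,1],[0,0,0,0,0,-1,1],[0,0,0,0,0,-1,1],[0,0,0,0,0,-1,1],[0,0,0,0,1,0,1],[0,0,0,0,1,0,1],[0,0,0,0,1,0,1],[0,0,0,0,1,0,1],[0,0,0,0,1,0,1],[0,0,0,0,1,0,1],[0,0,0,0,1,0,1],[0,0,0,0,1,0,1],[0,0,0,0,1,0,1],[0,0,0,0,0,0,1]],
  ],
)

```text
clock: 38.83
eef_pos: [507.8, -70.4, 370.0]
ee_rot: [3.141, -0.003, -0.0]
ft_force: [0.6, 0.4, -0.3]
opening: 85.2
gripper_force: 0.0
```

Run:
```python
from h import *
for n in('top','scene'):
    d=optics.read_camera(n);save(d,n+'2');W=cloud(d);f=d['frame'].astype(int)
    b=((f[...,2]-f[...,0]>50)&(W[...,2]>40)).astype(np.uint8)
    k,L,st,c=cv2.connectedComponentsWithStats(b)
    for i in range(1,k):
        if st[i,4]>30:
            w=W[L==i];z=np.nanpercentile(w[:,2],90);t=w[w[:,2]>z-6]
            mn,mx=np.nanpercentile(t,1,axis=0),np.nanpercentile(t,99,axis=0)
            print(n,'z',z.round(),((mn+mx)/2).round(1),(mx-mn).round())
```

```text
top z 107.0 [624.2 200.8 105.5] [45. 46.  6.]
top z 88.0 [578.4 317.3  86.6] [33. 33.  6.]
top z 88.0 [507.3 157.1  86.4] [32. 32.  6.]
top z 107.0 [463.  271.2 105.3] [47. 46.  6.]
top z 86.0 [ 473.8 -342.4   84. ] [29. 31.  6.]
scene z 108.0 [462.4 268.7 105.8] [47. 46.  7.]
scene z 89.0 [578.4 315.3  87.2] [33. 33.  7.]
scene z 89.0 [507.6 155.   87. ] [32. 32.  6.]
scene z 108.0 [624.4 199.6 106.2] [46. 47.  6.]
scene z 88.0 [ 473.5 -345.1   86.2] [32. 29.  7.]
```

View pics/scene2.png

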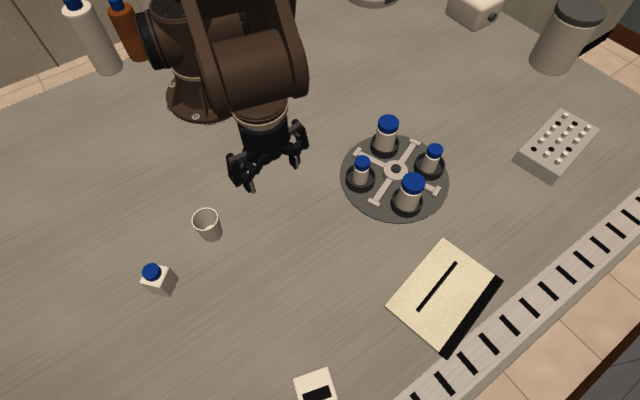

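The picture shows all four bottles upright in their buckets. The large caps are at (388,124) and (413,183), opposite each other, and the small ones are at (434,151) and (362,163). Cap heights of about 107 and 88 mm mean each bottle is on its floor. The beaker and square bottle haven't moved.

```bash
python3 -c "
from rig import ticket
print(ticket.sign_off())"
```

```text
the job is handed in; nothing more can be done
None
```

I loaded the rotor and handed the job in at about 39 s of the 112 s allowed; sign-off returned no verdict, but the last images show the large bottles in one opposite pair of buckets and the small ones in the other, all upright on the floors, with the square bottle and beaker not visibly moved.

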